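# Find the lid that rubs and press it home

### The job

On the hand-turned sample changer one of the six pots has its push-on lid not fully down, and that lid drags under the detector when the wheel is turned. Turn the wheel slowly by its crank and feel which pot it is, bring that pot out from under the detector and press its lid gently but fully home, leaving the other lids alone. Then use the crank to bring this same pot to stand centred under the detector, let go, and leave the pots in their sockets, the detector and the other things on the bench undisturbed.

Things in the scene. Friction and masses are not known exactly. Their poses are not given: they have to be found in the camera images.
- changer: Sample changer fixed to the bench: grey-green base plate 420 x 360 x 16 mm with a round aluminium turntable (the wheel, 310 mm across, upper face 46 mm above the bench) and the detector's stand at one end. Origin: on the wheel's upright axis, at the bench surface; z up, x from the axis towards the detector.
- wheel (a joint): Angle of the turntable, rad, anticlockwise from above, no stops, 0 at the start; at 0 the crank points straight away from the detector. It turns with a light drag (about 1 N at the crank) and stays where it is left; while the bad lid is under the detector the drag rises to about 5 to 8 N at the crank.
- pot_ring (a point): Point on the wheel's axis, 96 mm above the bench: the height of the top of a lid that is home. Six white pots, 50 mm across, stand in the wheel's black sockets (12 mm high), centres 120 mm from the axis and 60 degrees apart. At wheel angle 0 they are 30, 90, 150, 210, 270 and 330 degrees anticlockwise from the direction axis to detector; they turn with the wheel.
- spindle (a point): Point on the wheel's axis, 175 mm above the bench; the hub column below it ends at 152 mm. About the lids (pale, 54 mm across, pushed on): five are home; one, in a different pot each time, stands 3 to 4 mm high. Pressed in the middle it gives at 12 to 14 N and slides straight down to a firm stop. More than 40 N may crack a lid.
- crank_grip (a point): Middle of the crank's grip: an upright black knob 22 mm in diameter, 44 mm tall (154 to 198 mm above the bench), 58 mm from the wheel's axis; this point is 177 mm above the bench. The knob spins freely on its pin, so the hand need not turn as it goes round. Moves with the wheel.
- under_window (a point): Point under the middle of the detector, 120 mm from the wheel's axis, 96 mm above the bench: where the pot being counted is centred.
- detector: Detector on its stand, same origin and axes as the changer. Steel post 196 mm from the axis, top 163 mm above the bench; aluminium head 68 mm across, centred 120 mm from the axis, 113 to 149 mm above the bench. Under it a rounded sprung steel guard, 52 mm across, hangs to 97.5 mm and clears home lids by 1.5 mm; the bad lid rubs on it within about 20 degrees of the detector.

How it is judged:
By the outcome, as a careful person would: the job done as asked, in the order asked, and still so for the second after the job is handed in, with the robot touching nothing.
It also fails if it takes over 72 s, if anything falls off the work surface, if the arm or the gripper's body presses on something with over 40 N, if the wrist force passes 120 N, or if a joint passes its speed limit or range.

### The arm

A 6-joint arm with a two-finger parallel gripper is mounted at the origin on the work surface. World frame = base frame: x ahead of the robot, y to its left, z up, the work surface at z = 0. Lengths are in m, angles in rad, forces in N, time in s.
With the tool pointing down it reaches from about 0.3 to 0.775 m from the base axis. Payload 14.6 kg.
Tool frame: the origin (TCP) lies on the centre line of the jaws, within the pads' length; the fingertips stand 8 mm ahead of it and the grasp point (between the pads) lies 11 mm behind it; z points along the fingers, y is the line along which they close (so a half turn about z gives the same grasp; the last joint's range is limited). The gripper opens to 94 mm and grips with 3 to 60 N. Pads are 16 mm wide; open, the fingers measure 119 mm over their backs; the gripper's body (75 mm by 177 mm) begins 78 mm behind the grasp point.
Start: joints at [-1.258, 0.3, 1.521, -0, 1.321, -0.067], TCP at [0.204, -0.511, 0.213] pointing down, gripper open.
Joint ranges: [-3.03, 3.03], [-0.79, 2.21], [0.23, 2.52], [-1.04, 4.18], [0, 3.07], [-2.55, 2.55]. Speed limits (rad/s): [2.22, 2.22, 2.57, 3.14, 3.14, 3.14].

### API

Orientations are given as a unit quaternion [w, x, y, z].
In Python, from workcell import * gives the robot as it stands.
- The arm moves only by the tool arm_command, never from a script. Its argument "steps" is a list of rows, each a list of 2 entries, a list of its own where there are three numbers: the shift along the tool's x, y, z normalised to -1 to 1, where 1 is 0.15 m, then the turn, a rotation vector about the tool's x, y, z normalised to -1 to 1, where 1 is 60 degrees. A call has 1 to 12 rows; each row is the pose to reach, as a shift and turn from the pose commanded when the call began, along the tool's axes at that moment; what a row does not reach only later rows make up. A row lasts 1/12 s, in which the tool goes at most 41.7 mm and 7.16 degrees, less where a joint would pass 70% of its speed; a pose out of reach is approached as far as the arm can. A call with a number of a shift or a turn outside -1 to 1 is refused whole. A call with a gripper value outside its range is refused whole. "fingers" is the opening, from 0 (shut) to 1 (fully open), set as the call begins (left out, the last holds). The fingers move at their own pace and stop on an object; "squeeze" is the grip in N (left out, the last holds). Time passes only in rows, so rows that repeat a pose let the fingers close. It gives the time, the measured TCP pose, the force, the opening and the grip force at its end, in the units of the state.
- sense(): the state, without advancing time (a new reading comes with each control period).
- snapshot(name): name is "side" or "top" or "wrist"; returns a dict with "pixels" (384x512x3 uint8, red, green, blue), "fx", "fy", "cx", "cy" (pixels), "rvec" (rotation vector, rad) and "tvec" (3), from world to camera coordinates, as OpenCV has them. Camera axes: x right, y down, z forward; pixel columns grow to the right and rows downward; lengths in m; the calibration is good to about 2 mm. A picture is of the moment at which its call begins. There is no depth.
- close_job(): hands the job in; it is judged then, once.
The state is a dict: "clock": time; "qpos": joint angles; "dq": joint speeds; "joint_efforts": joint torques, N m; "ee_pos": TCP position; "eef_rot": TCP orientation; "ft_force": force on the tool from outside, world axes, zero at the start; "ft_torque": the same for the moment, N m; "width": finger opening in m; "gripper_force": force on a finger pad.
Only numpy, scipy, OpenCV 4.12 (cv2) and the standard library are available. Lean on these libraries where they do the work, as an engineer would, in place of code of your own. Each camera call takes 0.05 s, during which the arm holds its last target. There are 200 camera calls.

## Working session

There is one attempt and no reset: what is moved stays moved. The work goes in short steps, Python scripts to look and compute and a tool call to move; the robot and the scene stay as the last step left them, time stands still between calls to the robot, and variables do not carry over. Pictures are saved under pics/ and viewed, at most 10 in all, crops included, and the job is handed in when it is done.

Besides the shell and the picture viewer there is one more tool, called after "Request:" as name(argument=value, ...) on one line, values as JSON. arm_command: Moves the arm, as the interface text tells. Scaled input: -1 to 1 covers 0.15 m each way for a shift and 60 degrees each way for a turn. Its arguments: {"type":"object","properties":{"steps":{"type":"array"},"fingers":{"type":"number"},"squeeze":{"type":"number"}},"required":["steps"]}

```bash
mkdir -p pics; cat > h.py <<'E'
from workcell import *
import numpy as np, cv2
def snap(n,f=None):
    s=snapshot(n)
    if f: cv2.imwrite('pics/'+f,cv2.cvtColor(s['pixels'],cv2.COLOR_RGB2BGR))
    return s
def ray(s,u,v,z):
    R=cv2.Rodrigues(np.array(s['rvec'],float))[0];t=np.array(s['tvec'],float).ravel()
    c=-R.T@t;d=R.T@np.array([(u-s['cx'])/s['fx'],(v-s['cy'])/s['fy'],1]);return c+d*(z-c[2])/d[2]
def proj(s,p):
    K=np.array([[s['fx'],0,s['cx']],[0,s['fy'],s['cy']],[0,0,1]],float)
    return cv2.projectPoints(np.array(p,float).reshape(-1,3),np.array(s['rvec'],float),np.array(s['tvec'],float),K,None)[0][:,0]
E
python3 - <<'E'
from h import *
a=snap('top');b=snap('side')
im=np.hstack([a['pixels'],b['pixels']])
cv2.imwrite('pics/top.png',a['pixels'][:,:,::-1]);cv2.imwrite('pics/side.png',b['pixels'][:,:,::-1])
print(sense())
for s in(a,b):
  R=cv2.Rodrigues(np.array(s['rvec'],float))[0];print(-R.T@np.array(s['tvec']).ravel(),s['fx'])
E
```

```text
{'clock': 0.1, 'qpos': array([-1.25762906e+00,  3.00413647e-01,  1.52150379e+00, -3.88799169e-05,
        1.32069001e+00, -6.66271349e-02]), 'dq': array([ 0.00017021,  0.00025441, -0.00267951,  0.0006181 ,  0.0008791 ,
        0.00082073]), 'joint_efforts': array([-1.68445771e-03, -5.32649446e+01, -3.53289163e+01,  7.08098849e-02,
        2.34610919e-02, -4.09294887e-05]), 'ee_pos': array([ 0.20380764, -0.5106084 ,  0.21295053]), 'eef_rot': array([-5.01234920e-04,  9.82022608e-01,  1.88762654e-01, -8.10787976e-05]), 'ft_force': array([-0.08977563,  0.02618848, -1.1970665 ]), 'ft_torque': array([-0.00751088,  0.03090482,  0.02773259]), 'gripper_force': 0.0, 'width': 0.09394885798568633}
[0.55298751 0.03018571 0.79573385] 377.3083464247235
[ 0.34573245 -0.40899374  0.53420511] 375.9556077219364
```

View pics/top.png

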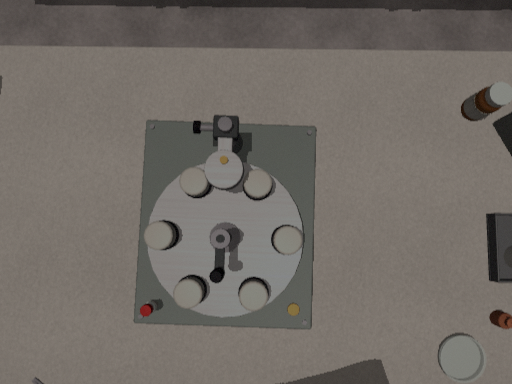

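View pics/side.png

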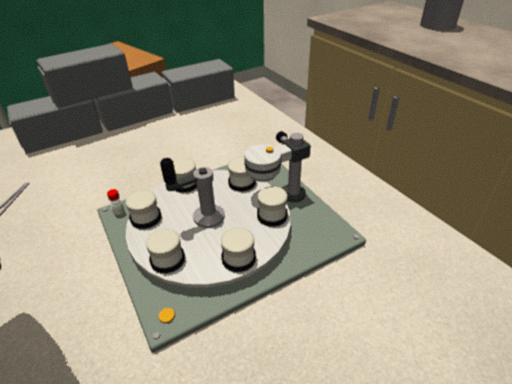

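Top view: changer with hub at about (220,238), crank knob at (217,275), detector head at (225,168), pots around. Side view confirms it. A small red-capped vial stands on the base plate corner at (147,310).

```bash
python3 - <<'E'
from h import *
s=snap('top');b=snap('side')
def cen(im,u,v,r,f):
    m=np.zeros(im.shape[:2],np.uint8);cv2.circle(m,(u,v),r,1,-1)
    m=(f(im.astype(int))&(m>0)).astype(np.uint8)
    n,l,st,c=cv2.connectedComponentsWithStats(m);k=1+np.argmax(st[1:,4]);return c[k],st[k]
k=cen(s['pixels'],217,275,14,lambda i:i.sum(2)<90);print('knob',k)
det,st=cen(s['pixels'],225,168,26,lambda i:i.sum(2)>330);print('det',det,st)
print('knob198',ray(s,*k[0],.19))
print('det149',ray(s,*det,.149)); print('hub',ray(s,220,238,.152))
# plate corner screws
P=[ray(s,u,v,.016) for u,v in((151,126),(310,132),(304,323))];print(np.round(P,3))
ps=[(195,183),(258,185),(288,240),(254,294),(189,292),(160,236)]
H=[]
for u,v in ps:
    c,st=cen(s['pixels'],u,v,19,lambda i:(i.min(2)>100)&(i[:,:,0]-i[:,:,2]>15)); H.append(ray(s,*c,.09)[:2]);print(c,st[2:],np.round(H[-1],4))
print(np.mean(H,0),[np.linalg.norm(h-np.mean(H,0)) for h in H])
kb=cen(b['pixels'],168,172,18,lambda i:i.sum(2)<70);print('knob side',kb,ray(b,*kb[0],.177))
v=cen(s['pixels'],147,310,10,lambda i:(i[:,:,0]-i[:,:,1]>60));print('vial',ray(s,*v[0],.05))
E
```

```text
knob (array([216.79393939, 274.27878788]), array([210, 267,  14,  16, 165], dtype=int32))
det [221.84658635 167.44497992] [ 200  142   43   46 1245]
knob198 [0.48143957 0.08873868 0.19      ]
det149 [0.65900217 0.08701265 0.149     ]
hub [0.53764574 0.08799524 0.152     ]
[[ 0.768  0.249  0.016]
 [ 0.758 -0.086  0.016]
 [ 0.365 -0.072  0.016]]
[188.5 172.5] [2 2 2] [0.6585 0.1548]
[251. 176.] [1 1 1] [0.6529 0.037 ]Traceback (most recent call last):
  File "<stdin>", line 16, in <module>
  File "<stdin>", line 6, in cen
    return _wrapfunc(a, 'argmax', axis=axis, out=out, **kwds)
    return bound(*args, **kwds)
ValueError: attempt to get argmax of an empty sequence
```

```bash
python3 - <<'E'
from h import *
s=snap('top');i=s['pixels'].astype(int)
for u,v in((254,294),(246,302),(225,300),(310,250),(222,210),(158,238)): print((u,v),i[v,u])
g=cv2.GaussianBlur(s['pixels'],(3,3),0).astype(int)
# wheel: plate is darker; bright mask in the plate area
m=np.zeros(g.shape[:2],np.uint8);m[140:320,145:308]=(g[140:320,145:308].sum(2)>300)
m[:,:]=cv2.morphologyEx(m,cv2.MORPH_OPEN,np.ones((3,3)))
c=max(cv2.findContours(m,0,2)[0],key=cv2.contourArea)
h=cv2.convexHull(c)
W=np.array([ray(s,*p,.046)[:2] for p in c[:,0]])
d=np.array([.5377,.088]);
for _ in range(8):
    q=W-d;r=np.hypot(*q.T);k=abs(r-.155)<(.012 if _<4 else .004)
    A=np.c_[2*W[k],np.ones(k.sum())];x=np.linalg.lstsq(A,(W[k]**2).sum(1),rcond=None)[0];d=x[:2]
print('axis',d,'r',np.sqrt(x[2]+d@d),k.sum())
E
```

```text
(254, 294) [132 133 125]
(246, 302) [133 131 122]
(225, 300) [133 133 131]
(310, 250) [91 92 88]
(222, 210) [133 130 127]
(158, 238) [133 129 121]
axis [0.53707044 0.08894946] r 0.15395866315740123 199
```

Request:
arm_command(steps=[[[0,0,-0.1],[0,0,0]],[[0,0,-0.2],[0,0,0]],[[0,0,-0.3],[0,0,0]]], fingers=0.7)

```text
clock: 0.5
ee_pos: [0.2038, -0.5107, 0.2588]
eef_rot: [-0.0, 0.982, 0.189, -0.0]
ft_force: [-0.3, -0.0, 0.1]
width: 0.0774
gripper_force: 0.0
```

Request:
arm_command(steps=[[[0.1,-0.095,0],[0,0,-0.1]],[[0.25,-0.24,0],[0,0,-0.2]],[[0.4,-0.38,0],[0,0,-0.3]],[[0.55,-0.52,0],[0,0,-0.4]],[[0.7,-0.665,0],[0,0,-0.5]],[[0.85,-0.81,0],[0,0,-0.6]],[[1,-0.95,0],[0,0,-0.7]],[[1,-0.95,0],[0,0,-0.8]]])

```text
clock: 1.17
ee_pos: [0.2918, -0.3195, 0.2588]
eef_rot: [0.0, 0.818, 0.575, 0.0]
ft_force: [-0.3, -1.0, 0.5]
width: 0.0653
gripper_force: 0.0
```

Request:
arm_command(steps=[[[0.2,0.02,0],[0,0,-0.11]],[[0.4,0.04,0],[0,0,-0.22]],[[0.6,0.06,0],[0,0,-0.337]],[[0.8,0.07,0],[0,0,-0.337]],[[1,0.08,0],[0,0,-0.337]]])

```text
clock: 1.58
ee_pos: [0.3538, -0.1849, 0.2585]
eef_rot: [0.0, 0.707, 0.707, 0.0]
ft_force: [-0.2, -0.7, 0.8]
width: 0.0659
gripper_force: 0.0
```

Request:
arm_command(steps=[[[0.2,0.18,0],[0,0,0]],[[0.4,0.36,0],[0,0,0]],[[0.6,0.54,0],[0,0,0]],[[0.8,0.7,0],[0,0,0]],[[1,0.8,0],[0,0,0]]])

```text
clock: 2.0
ee_pos: [0.475, -0.0344, 0.2582]
eef_rot: [-0.0, 0.707, 0.707, 0.0]
ft_force: [-0.6, -0.8, -0.4]
width: 0.0657
gripper_force: 0.0
```

Request:
arm_command(steps=[[[0.25,0.02,0],[0,0,0]],[[0.5,0.03,0],[0,0,0]],[[0.7,0.035,0],[0,0,0]],[[0.83,0.035,0],[0,0,0]],[[0.83,0.035,0],[0,0,0]],[[0.83,0.035,0],[0,0,0]]], fingers=0.6)

```text
clock: 2.5
ee_pos: [0.4787, 0.0887, 0.2583]
eef_rot: [-0.0, 0.707, 0.708, -0.0]
ft_force: [0.3, -1.0, 0.2]
width: 0.0565
gripper_force: 0.0
```

```bash
python3 - <<'E'
from h import *
s=snap('wrist','w1.png');print(sense()['ee_pos'],proj(s,[[.48,.09,.198],[.5372,.0888,.152]]))
E
```

```text
[0.47881316 0.08794433 0.2583472 ] [[254.79811102 207.43395047]
 [316.9729959  192.76360893]]
```

View pics/w1.png

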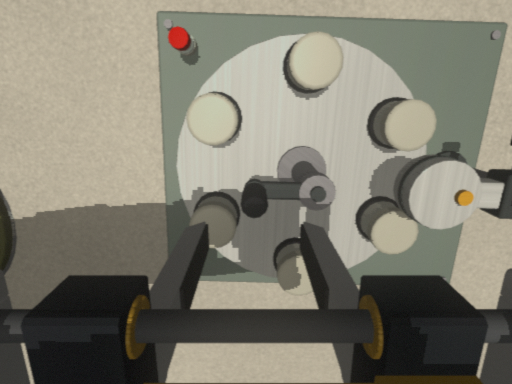

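Wrist view: hub top at (318,190), knob top around (254,204), knob midway between the fingers, agreeing to ~2 mm with the estimate. Going down and gripping.

Request:
arm_command(steps=[[[0.01,0,0.15],[0,0,0]],[[0.015,0,0.3],[0,0,0]],[[0.015,0.003,0.45],[0,0,0]],[[0.015,0.003,0.56],[0,0,0]],[[0.015,0.003,0.56],[0,0,0]]])

```text
clock: 2.97
ee_pos: [0.4781, 0.0891, 0.1715]
eef_rot: [-0.001, 0.708, 0.706, -0.002]
ft_force: [0.7, -0.5, -0.4]
width: 0.0561
gripper_force: 0.0
```

Request:
arm_command(steps=[[[0,0,0],[0,0,0]],[[0,0,0],[0,0,0]],[[0,0,0],[0,0,0]],[[0,0,0],[0,0,0]],[[0,0,0],[0,0,0]],[[0,0,0],[0,0,0]]], fingers=0.15, squeeze=15)

```text
clock: 3.47
ee_pos: [0.4789, 0.0905, 0.1749]
eef_rot: [-0.0, 0.707, 0.707, -0.0]
ft_force: [-4.9, -0.4, 11.1]
width: 0.022
gripper_force: 15.0
```

Request:
arm_command(steps=[[[0,-0.003,0],[0,0,0]],[[0,-0.006,0],[0,0,0]],[[0,-0.006,0],[0,0,0]]])

```text
clock: 3.72
ee_pos: [0.4787, 0.0905, 0.175]
eef_rot: [0.0, 0.707, 0.707, 0.0]
ft_force: [-0.7, 0.4, 5.0]
width: 0.0215
gripper_force: 15.0
```

```bash
python3 - <<'E'
from h import *
s=sense();print(s)
E
```

```text
{'clock': 3.7167, 'qpos': array([ 1.11617207e-01,  1.96700725e-01,  1.74328183e+00, -7.43085418e-05,
        1.20035536e+00,  1.11921062e-01]), 'dq': array([-0.0005282 ,  0.00187855, -0.00112715,  0.00200588,  0.00386388,
       -0.00080926]), 'joint_efforts': array([ 2.02540155e-01, -4.27371347e+01, -3.14973199e+01,  1.73900407e-01,
       -1.57587994e-01,  9.77583222e-04]), 'ee_pos': array([0.47872413, 0.09046773, 0.17495769]), 'eef_rot': array([4.18444953e-04, 7.07204568e-01, 7.07008702e-01, 4.68717926e-04]), 'ft_force': array([-0.71497742,  0.41751069,  4.98641911]), 'ft_torque': array([-0.13819576,  0.03891812,  0.01265809]), 'gripper_force': 15.001969914883375, 'width': 0.021476118869376056}
```

```bash
cat > t.py <<'E'
import numpy as np,sys
def tab(A,step,n,R=.058/.15):
    a=np.radians(A);return [[[round(float(R*(np.sin(b)-np.sin(a))),3),round(float(R*(np.cos(b)-np.cos(a))),3),0],[0,0,0]] for b in np.radians(A+step*np.arange(1,n+1))]
E
python3 - <<'E'
from t import *
for k in range(10): print(k,tab(178.1-30*k,-2.5,12))
E
```

```text
0 [[[0.017, 0.001, 0], [0, 0, 0]], [[0.034, 0.003, 0], [0, 0, 0]], [[0.05, 0.005, 0], [0, 0, 0]], [[0.067, 0.008, 0], [0, 0, 0]], [[0.083, 0.012, 0], [0, 0, 0]], [[0.1, 0.016, 0], [0, 0, 0]], [[0.116, 0.022, 0], [0, 0, 0]], [[0.131, 0.028, 0], [0, 0, 0]], [[0.147, 0.034, 0], [0, 0, 0]], [[0.162, 0.042, 0], [0, 0, 0]], [[0.177, 0.05, 0], [0, 0, 0]], [[0.192, 0.058, 0], [0, 0, 0]]]
1 [[[0.014, 0.009, 0], [0, 0, 0]], [[0.028, 0.019, 0], [0, 0, 0]], [[0.041, 0.029, 0], [0, 0, 0]], [[0.054, 0.04, 0], [0, 0, 0]], [[0.066, 0.052, 0], [0, 0, 0]], [[0.078, 0.064, 0], [0, 0, 0]], [[0.089, 0.077, 0], [0, 0, 0]], [[0.1, 0.09, 0], [0, 0, 0]], [[0.11, 0.103, 0], [0, 0, 0]], [[0.12, 0.117, 0], [0, 0, 0]], [[0.128, 0.131, 0], [0, 0, 0]], [[0.137, 0.146, 0], [0, 0, 0]]]
2 [[[0.008, 0.015, 0], [0, 0, 0]], [[0.015, 0.03, 0], [0, 0, 0]], [[0.021, 0.046, 0], [0, 0, 0]], [[0.026, 0.062, 0], [0, 0, 0]], [[0.031, 0.078, 0], [0, 0, 0]], [[0.036, 0.094, 0], [0, 0, 0]], [[0.039, 0.111, 0], [0, 0, 0]], [[0.042, 0.128, 0], [0, 0, 0]], [[0.044, 0.144, 0], [0, 0, 0]], [[0.045, 0.161, 0], [0, 0, 0]], [[0.046, 0.178
[... 2152 characters left out ...]
[[-0.026, -0.062, 0], [0, 0, 0]], [[-0.031, -0.078, 0], [0, 0, 0]], [[-0.036, -0.094, 0], [0, 0, 0]], [[-0.039, -0.111, 0], [0, 0, 0]], [[-0.042, -0.128, 0], [0, 0, 0]], [[-0.044, -0.144, 0], [0, 0, 0]], [[-0.045, -0.161, 0], [0, 0, 0]], [[-0.046, -0.178, 0], [0, 0, 0]], [[-0.045, -0.195, 0], [0, 0, 0]]]
9 [[[0.001, -0.017, 0], [0, 0, 0]], [[0.003, -0.034, 0], [0, 0, 0]], [[0.005, -0.05, 0], [0, 0, 0]], [[0.008, -0.067, 0], [0, 0, 0]], [[0.012, -0.083, 0], [0, 0, 0]], [[0.016, -0.1, 0], [0, 0, 0]], [[0.022, -0.116, 0], [0, 0, 0]], [[0.028, -0.131, 0], [0, 0, 0]], [[0.034, -0.147, 0], [0, 0, 0]], [[0.042, -0.162, 0], [0, 0, 0]], [[0.05, -0.177, 0], [0, 0, 0]], [[0.058, -0.192, 0], [0, 0, 0]]]
```

Request:
arm_command(steps=[[[0.017,0.001,0],[0,0,0]],[[0.034,0.003,0],[0,0,0]],[[0.05,0.005,0],[0,0,0]],[[0.067,0.008,0],[0,0,0]],[[0.083,0.012,0],[0,0,0]],[[0.1,0.016,0],[0,0,0]],[[0.116,0.022,0],[0,0,0]],[[0.131,0.028,0],[0,0,0]],[[0.147,0.034,0],[0,0,0]],[[0.162,0.042,0],[0,0,0]],[[0.177,0.05,0],[0,0,0]],[[0.192,0.058,0],[0,0,0]]])

```text
clock: 4.72
ee_pos: [0.4874, 0.1194, 0.175]
eef_rot: [0.0, 0.707, 0.707, 0.0]
ft_force: [0.0, -1.1, 6.4]
width: 0.0214
gripper_force: 15.0
```

Request:
arm_command(steps=[[[0.014,0.009,0],[0,0,0]],[[0.028,0.019,0],[0,0,0]],[[0.041,0.029,0],[0,0,0]],[[0.054,0.04,0],[0,0,0]],[[0.066,0.052,0],[0,0,0]],[[0.078,0.064,0],[0,0,0]],[[0.089,0.077,0],[0,0,0]],[[0.1,0.09,0],[0,0,0]],[[0.11,0.103,0],[0,0,0]],[[0.12,0.117,0],[0,0,0]],[[0.128,0.131,0],[0,0,0]],[[0.137,0.146,0],[0,0,0]]])

```text
clock: 5.72
ee_pos: [0.5094, 0.14, 0.175]
eef_rot: [0.0, 0.707, 0.707, 0.0]
ft_force: [-0.0, -0.7, 5.7]
width: 0.0216
gripper_force: 15.0
```

Request:
arm_command(steps=[[[0.008,0.015,0],[0,0,0]],[[0.015,0.03,0],[0,0,0]],[[0.021,0.046,0],[0,0,0]],[[0.026,0.062,0],[0,0,0]],[[0.031,0.078,0],[0,0,0]],[[0.036,0.094,0],[0,0,0]],[[0.039,0.111,0],[0,0,0]],[[0.042,0.128,0],[0,0,0]],[[0.044,0.144,0],[0,0,0]],[[0.045,0.161,0],[0,0,0]],[[0.046,0.178,0],[0,0,0]],[[0.045,0.195,0],[0,0,0]]])

```text
clock: 6.72
ee_pos: [0.5387, 0.1467, 0.175]
eef_rot: [0.0, 0.707, 0.707, 0.0]
ft_force: [-0.9, 0.7, 6.4]
width: 0.0216
gripper_force: 15.0
```

Request:
arm_command(steps=[[[-0.001,0.017,0],[0,0,0]],[[-0.003,0.034,0],[0,0,0]],[[-0.005,0.05,0],[0,0,0]],[[-0.008,0.067,0],[0,0,0]],[[-0.012,0.083,0],[0,0,0]],[[-0.016,0.1,0],[0,0,0]],[[-0.022,0.116,0],[0,0,0]],[[-0.028,0.131,0],[0,0,0]],[[-0.034,0.147,0],[0,0,0]],[[-0.042,0.162,0],[0,0,0]],[[-0.05,0.177,0],[0,0,0]],[[-0.058,0.192,0],[0,0,0]]])

```text
clock: 7.72
ee_pos: [0.5674, 0.138, 0.175]
eef_rot: [0.0, 0.707, 0.707, 0.001]
ft_force: [-1.4, 0.9, 6.5]
width: 0.0216
gripper_force: 15.0
```

Request:
arm_command(steps=[[[-0.009,0.014,0],[0,0,0]],[[-0.019,0.028,0],[0,0,0]],[[-0.029,0.041,0],[0,0,0]],[[-0.04,0.054,0],[0,0,0]],[[-0.052,0.066,0],[0,0,0]],[[-0.064,0.078,0],[0,0,0]],[[-0.077,0.089,0],[0,0,0]],[[-0.09,0.1,0],[0,0,0]],[[-0.103,0.11,0],[0,0,0]],[[-0.117,0.12,0],[0,0,0]],[[-0.131,0.128,0],[0,0,0]],[[-0.146,0.137,0],[0,0,0]]])

```text
clock: 8.72
ee_pos: [0.5879, 0.1161, 0.175]
eef_rot: [0.0, 0.707, 0.707, 0.0]
ft_force: [-2.2, -0.0, 6.1]
width: 0.0216
gripper_force: 15.0
```

Request:
arm_command(steps=[[[-0.015,0.008,0],[0,0,0]],[[-0.03,0.015,0],[0,0,0]],[[-0.046,0.021,0],[0,0,0]],[[-0.062,0.026,0],[0,0,0]],[[-0.078,0.031,0],[0,0,0]],[[-0.094,0.036,0],[0,0,0]],[[-0.111,0.039,0],[0,0,0]],[[-0.128,0.042,0],[0,0,0]],[[-0.144,0.044,0],[0,0,0]],[[-0.161,0.045,0],[0,0,0]],[[-0.178,0.046,0],[0,0,0]],[[-0.195,0.045,0],[0,0,0]]])

```text
clock: 9.72
ee_pos: [0.5947, 0.0868, 0.175]
eef_rot: [0.0, 0.707, 0.707, 0.001]
ft_force: [-0.2, 0.6, 5.8]
width: 0.0214
gripper_force: 15.0
```

Request:
arm_command(steps=[[[-0.017,-0.001,0],[0,0,0]],[[-0.034,-0.003,0],[0,0,0]],[[-0.05,-0.005,0],[0,0,0]],[[-0.067,-0.008,0],[0,0,0]],[[-0.083,-0.012,0],[0,0,0]],[[-0.1,-0.016,0],[0,0,0]],[[-0.116,-0.022,0],[0,0,0]],[[-0.131,-0.028,0],[0,0,0]],[[-0.147,-0.034,0],[0,0,0]],[[-0.162,-0.042,0],[0,0,0]],[[-0.177,-0.05,0],[0,0,0]],[[-0.192,-0.058,0],[0,0,0]]])

```text
clock: 10.72
ee_pos: [0.5859, 0.058, 0.175]
eef_rot: [0.0, 0.707, 0.707, 0.001]
ft_force: [-1.2, 1.9, 6.2]
width: 0.0216
gripper_force: 15.0
```

Request:
arm_command(steps=[[[-0.014,-0.009,0],[0,0,0]],[[-0.028,-0.019,0],[0,0,0]],[[-0.041,-0.029,0],[0,0,0]],[[-0.054,-0.04,0],[0,0,0]],[[-0.066,-0.052,0],[0,0,0]],[[-0.078,-0.064,0],[0,0,0]],[[-0.089,-0.077,0],[0,0,0]],[[-0.1,-0.09,0],[0,0,0]],[[-0.11,-0.103,0],[0,0,0]],[[-0.12,-0.117,0],[0,0,0]],[[-0.128,-0.131,0],[0,0,0]],[[-0.137,-0.146,0],[0,0,0]]])

```text
clock: 11.72
ee_pos: [0.5641, 0.0376, 0.175]
eef_rot: [0.0, 0.707, 0.707, 0.001]
ft_force: [-0.5, 1.9, 6.3]
width: 0.0216
gripper_force: 15.0
```

Request:
arm_command(steps=[[[-0.008,-0.015,0],[0,0,0]],[[-0.015,-0.03,0],[0,0,0]],[[-0.021,-0.046,0],[0,0,0]],[[-0.026,-0.062,0],[0,0,0]],[[-0.031,-0.078,0],[0,0,0]],[[-0.036,-0.094,0],[0,0,0]],[[-0.039,-0.111,0],[0,0,0]],[[-0.042,-0.128,0],[0,0,0]],[[-0.044,-0.144,0],[0,0,0]],[[-0.045,-0.161,0],[0,0,0]],[[-0.046,-0.178,0],[0,0,0]],[[-0.045,-0.195,0],[0,0,0]]])

```text
clock: 12.72
ee_pos: [0.5349, 0.0308, 0.175]
eef_rot: [0.0, 0.707, 0.707, 0.001]
ft_force: [1.2, 0.1, 5.0]
width: 0.0211
gripper_force: 15.0
```

Request:
arm_command(steps=[[[0.001,-0.017,0],[0,0,0]],[[0.003,-0.034,0],[0,0,0]],[[0.005,-0.05,0],[0,0,0]],[[0.008,-0.067,0],[0,0,0]],[[0.012,-0.083,0],[0,0,0]],[[0.016,-0.1,0],[0,0,0]],[[0.022,-0.116,0],[0,0,0]],[[0.028,-0.131,0],[0,0,0]],[[0.034,-0.147,0],[0,0,0]],[[0.042,-0.162,0],[0,0,0]],[[0.05,-0.177,0],[0,0,0]],[[0.058,-0.192,0],[0,0,0]]])

```text
clock: 13.72
ee_pos: [0.5061, 0.0394, 0.175]
eef_rot: [0.001, 0.707, 0.707, 0.001]
ft_force: [1.9, 1.2, 5.4]
width: 0.0216
gripper_force: 15.0
```

Request:
arm_command(steps=[[[0.009,-0.014,0],[0,0,0]],[[0.019,-0.028,0],[0,0,0]],[[0.029,-0.041,0],[0,0,0]],[[0.04,-0.054,0],[0,0,0]],[[0.052,-0.066,0],[0,0,0]],[[0.064,-0.078,0],[0,0,0]],[[0.077,-0.089,0],[0,0,0]],[[0.09,-0.1,0],[0,0,0]],[[0.103,-0.11,0],[0,0,0]],[[0.117,-0.12,0],[0,0,0]],[[0.131,-0.128,0],[0,0,0]],[[0.146,-0.137,0],[0,0,0]]])

```text
clock: 14.72
ee_pos: [0.4888, 0.0631, 0.1755]
eef_rot: [0.002, 0.707, 0.707, 0.005]
ft_force: [26.7, 32.1, -4.2]
width: 0.0231
gripper_force: 20.0
```

```bash
python3 - <<'E'
from h import *
s=sense();print({k:np.round(v,3) for k,v in s.items()})
a=snap('side');b=snap('top')
cv2.imwrite('pics/b.png',cv2.resize(np.vstack([a['pixels'],b['pixels']]),(450,675)) [:, :, ::-1][:600]) 
cv2.imwrite('pics/c.png',np.hstack([a['pixels'][100:350,50:400],b['pixels'][100:350,100:400]])[:,:,::-1])
E
```

```text
{'clock': np.float64(14.717), 'qpos': array([0.052, 0.203, 1.734, 0.004, 1.193, 0.051]), 'dq': array([ 0.081, -0.031,  0.034,  0.049,  0.006,  0.055]), 'joint_efforts': array([-13.453, -47.428, -22.218,  -6.503,   7.732,   0.541]), 'ee_pos': array([0.489, 0.063, 0.176]), 'eef_rot': array([0.002, 0.707, 0.707, 0.005]), 'ft_force': array([26.667, 32.127, -4.181]), 'ft_torque': array([ 5.941, -4.784,  0.696]), 'gripper_force': np.float64(19.983), 'width': np.float64(0.023)}
```

View pics/c.png

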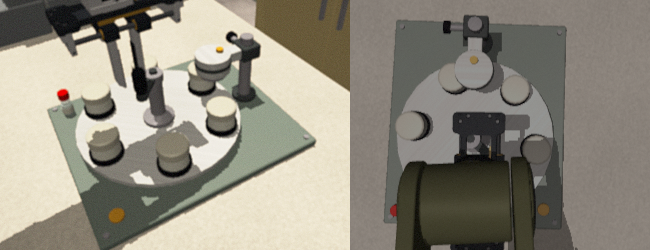

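```bash
python3 - <<'E'
from h import *
s=sense();print({k:np.round(v,3) for k,v in s.items()})
b=snap('wrist','w2.png')
E
```

```text
{'clock': np.float64(14.817), 'qpos': array([0.052, 0.202, 1.737, 0.002, 1.199, 0.051]), 'dq': array([-0.02 , -0.001,  0.025, -0.052,  0.048,  0.001]), 'joint_efforts': array([ 8.0300e-01, -4.5690e+01, -3.4569e+01,  7.5700e-01, -8.3100e-01,
        3.1000e-02]), 'ee_pos': array([0.486, 0.063, 0.175]), 'eef_rot': array([0.   , 0.707, 0.707, 0.002]), 'ft_force': array([-0.171, -0.655, -0.204]), 'ft_torque': array([ 0.01 , -0.122,  0.083]), 'gripper_force': np.float64(0.0), 'width': np.float64(0.015)}
```

View pics/w2.png

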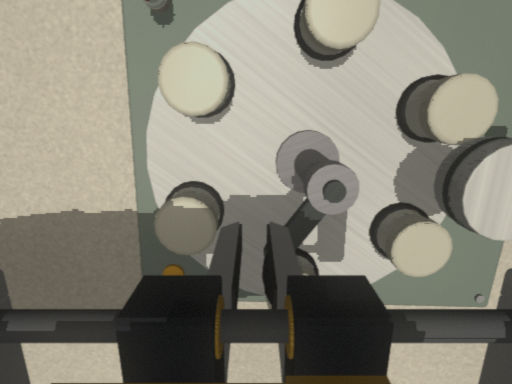

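The knob slipped out of the light grip as the drag rose, so the drag belongs to the pot that began at 330°. The wrist view shows the crank lagging behind the fingers, roughly towards (290,245) from the hub at (333,188). I'll rise, open, look and regrip harder.

Request:
arm_command(steps=[[[0,0,-0.15],[0,0,0]],[[0,0,-0.3],[0,0,0]],[[-0.06,0.05,-0.45],[0,0,0]],[[-0.13,0.1,-0.55],[0,0,0]],[[-0.13,0.1,-0.55],[0,0,0]],[[-0.13,0.1,-0.55],[0,0,0]]], fingers=0.6)

```text
clock: 15.37
ee_pos: [0.5, 0.0415, 0.2564]
eef_rot: [-0.0, 0.708, 0.707, -0.0]
ft_force: [-0.7, 0.2, -0.6]
width: 0.0511
gripper_force: 0.0
```

```bash
python3 - <<'E'
from h import *
s=snap('wrist','w3.png');e=sense();print(e['ee_pos'],e['width'])
c=np.array([.5365,.089])
for A in(-120,-125,-130,-135,-140):
  a=np.radians(A);print(A,c+.058*np.array([np.cos(a),np.sin(a)]),proj(s,[[*(c+.058*np.array([np.cos(a),np.sin(a)])),.198],[*(c+.12*np.array([np.cos(a+np.pi*5/6),np.sin(a+np.pi*5/6)])),.099]]).round())
print(proj(s,[[*c,.152]]))
E
```

```text
[0.49955433 0.04183292 0.25561736] 0.054502860140606006
-120 [0.5075     0.03877053] [[263. 213.]
 [396.  73.]]
-125 [0.50323257 0.04148918] [[257. 210.]
 [400.  83.]]
-130 [0.49921832 0.04456942] [[252. 206.]
 [403.  93.]]
-135 [0.49548781 0.04798781] [[247. 202.]
 [405. 104.]]
-140 [0.49206942 0.05171832] [[243. 197.]
 [406. 114.]]
[[295.068896   140.93842894]]
```

View pics/w3.png

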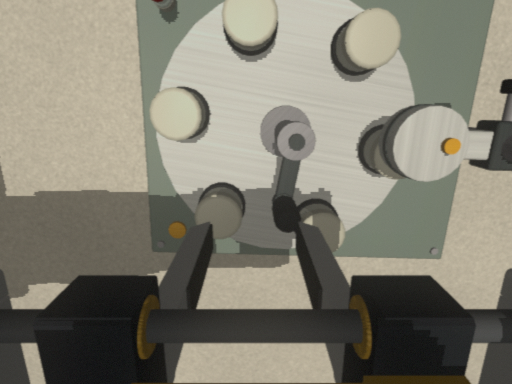

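Wrist view now: knob top about (287,215), a pot under the detector at (385,150), so the opening finger nudged the wheel back to about −97°. Measure it and regrip.

```bash
python3 - <<'E'
from h import *
s=snap('wrist');e=sense();print(e['ee_pos'])
i=s['pixels'].astype(int).sum(2);m=np.zeros(i.shape,np.uint8);m[170:240,255:302]=(i[170:240,255:302]<75)
n,l,st,c=cv2.connectedComponentsWithStats(m);k=1+np.argmax(st[1:,4]);print(st[k],c[k])
for z,p in((.19,c[k]),(.198,(287,216))):
  q=ray(s,*p,z)[:2];d=q-[.5365,.089];print(q,np.hypot(*d),np.degrees(np.arctan2(d[1],d[0])))
for A in(-88,-92,-96,-100):
  a=np.radians(A);print(A,proj(s,[[.5365+.058*np.cos(a),.089+.058*np.sin(a),.198]]))
# hub check
print(ray(s,296,141,.152))
E
```

```text
[0.49937164 0.04199262 0.25538949]Traceback (most recent call last):
  File "<stdin>", line 4, in <module>
    return _wrapfunc(a, 'argmax', axis=axis, out=out, **kwds)
    return bound(*args, **kwds)
ValueError: attempt to get argmax of an empty sequence
```

```bash
python3 - <<'E'
from h import *
s=snap('wrist');e=sense();print(e['ee_pos'])
i=s['pixels'].astype(int).sum(2);print(i[212,260:305:4],i[190,270:300:4])
m=np.zeros(i.shape,np.uint8);m[170:240,255:306]=(i[170:240,255:306]<110)
n,l,st,c=cv2.connectedComponentsWithStats(m);print(st[1:],c[1:])
for z,p in((.198,(287,216)),(.198,(287,211))):
  q=ray(s,*p,z)[:2];d=q-[.5365,.089];print(q,np.hypot(*d),np.degrees(np.arctan2(d[1],d[0])))
print(ray(s,296,141,.152))
E
```

```text
[0.49939273 0.04207904 0.25548089]
[331 330 321 315 120 112 106 114 104 104 112 261] [326 328 228 226 227 226 216 320]
[[280 201   1   1   1]
 [279 203   1   1   1]
 [282 204   1   1   1]
 [287 204   1   1   1]
 [295 205   2   2   3]
 [277 207   1   1   1]
 [283 207   1   2   2]
 [285 206   6   2   8]
 [276 207  30  33 351]
 [277 209   1   1   1]
 [288 215   1   1   1]
 [294 218   2   1   2]] [[280.         201.        ]
 [279.         203.        ]
 [282.         204.        ]
 [287.         204.        ]
 [295.66666667 205.33333333]
 [277.         207.        ]
 [283.         207.5       ]
 [288.         206.375     ]
 [291.23646724 222.61253561]
 [277.         209.        ]
 [288.         215.        ]
 [294.5        218.        ]]
[0.52540382 0.0372795 ] 0.052897401055270465 -102.10875927211937
[0.52528989 0.0413639 ] 0.04893735682001033 -103.24236202443558
[0.53628616 0.08957077 0.152     ]
```

Request:
arm_command(steps=[[[-0.03,0.09,0],[0,0,0]],[[-0.063,0.175,0.1],[0,0,0]],[[-0.063,0.175,0.25],[0,0,0]],[[-0.063,0.175,0.4],[0,0,0]],[[-0.063,0.175,0.54],[0,0,0]],[[-0.063,0.175,0.54],[0,0,0]]])

```text
clock: 16.02
ee_pos: [0.5241, 0.0326, 0.1712]
eef_rot: [-0.003, 0.707, 0.707, -0.003]
ft_force: [-0.0, -0.4, 0.1]
width: 0.0567
gripper_force: 0.0
```

Request:
arm_command(steps=[[[0,0,0],[0,0,0]],[[0,0,0],[0,0,0]],[[0,0,0],[0,0,0]],[[0,0,0],[0,0,0]],[[0,0,0],[0,0,0]],[[0,0,0],[0,0,0]]], fingers=0.1, squeeze=40)

```text
clock: 16.52
ee_pos: [0.5269, 0.0323, 0.1767]
eef_rot: [0.001, 0.707, 0.707, 0.001]
ft_force: [-14.5, 3.3, 6.0]
width: 0.0207
gripper_force: 40.0
```

```bash
python3 - <<'E'
from t import *
from h import sense
s=sense();print(s['ee_pos'],s['ft_force'])
print(tab(-99.5,-2.5,12));print(tab(-129.5,-1.5,6))
E
```

```text
[0.52691448 0.03230342 0.17667988] [-14.54742616   3.31790097   6.0379017 ]
[[[0.003, -0.017, 0], [0, 0, 0]], [[0.007, -0.033, 0], [0, 0, 0]], [[0.012, -0.049, 0], [0, 0, 0]], [[0.017, -0.065, 0], [0, 0, 0]], [[0.023, -0.081, 0], [0, 0, 0]], [[0.03, -0.097, 0], [0, 0, 0]], [[0.037, -0.112, 0], [0, 0, 0]], [[0.045, -0.127, 0], [0, 0, 0]], [[0.053, -0.141, 0], [0, 0, 0]], [[0.063, -0.155, 0], [0, 0, 0]], [[0.073, -0.169, 0], [0, 0, 0]], [[0.083, -0.182, 0], [0, 0, 0]]]
[[[0.007, -0.008, 0], [0, 0, 0]], [[0.013, -0.015, 0], [0, 0, 0]], [[0.02, -0.023, 0], [0, 0, 0]], [[0.027, -0.03, 0], [0, 0, 0]], [[0.035, -0.037, 0], [0, 0, 0]], [[0.042, -0.044, 0], [0, 0, 0]]]
```

Request:
arm_command(steps=[[[0.003,-0.017,0],[0,0,0]],[[0.007,-0.033,0],[0,0,0]],[[0.012,-0.049,0],[0,0,0]],[[0.017,-0.065,0],[0,0,0]],[[0.023,-0.081,0],[0,0,0]],[[0.03,-0.097,0],[0,0,0]],[[0.037,-0.112,0],[0,0,0]],[[0.045,-0.127,0],[0,0,0]],[[0.053,-0.141,0],[0,0,0]],[[0.063,-0.155,0],[0,0,0]],[[0.073,-0.169,0],[0,0,0]],[[0.083,-0.182,0],[0,0,0]]])

```text
clock: 17.52
ee_pos: [0.4994, 0.045, 0.1767]
eef_rot: [0.001, 0.707, 0.707, 0.001]
ft_force: [2.8, 3.0, 5.1]
width: 0.0208
gripper_force: 40.0
```

Request:
arm_command(steps=[[[0.007,-0.008,0],[0,0,0]],[[0.013,-0.015,0],[0,0,0]],[[0.02,-0.023,0],[0,0,0]],[[0.027,-0.03,0],[0,0,0]],[[0.035,-0.037,0],[0,0,0]],[[0.042,-0.044,0],[0,0,0]]])

```text
clock: 18.02
ee_pos: [0.4941, 0.0501, 0.1767]
eef_rot: [0.003, 0.707, 0.707, 0.001]
ft_force: [16.6, -10.0, -2.5]
width: 0.0211
gripper_force: 40.0
```

```bash
python3 - <<'E'
from t import *
print(tab(-137,3.1,12));print(tab(-99.8,3.1,12))
E
```

```text
[[[-0.015, 0.015, 0], [0, 0, 0]], [[-0.029, 0.03, 0], [0, 0, 0]], [[-0.042, 0.046, 0], [0, 0, 0]], [[-0.055, 0.063, 0], [0, 0, 0]], [[-0.066, 0.081, 0], [0, 0, 0]], [[-0.076, 0.099, 0], [0, 0, 0]], [[-0.086, 0.118, 0], [0, 0, 0]], [[-0.094, 0.137, 0], [0, 0, 0]], [[-0.102, 0.156, 0], [0, 0, 0]], [[-0.108, 0.176, 0], [0, 0, 0]], [[-0.113, 0.196, 0], [0, 0, 0]], [[-0.117, 0.217, 0], [0, 0, 0]]]
[[[-0.003, 0.021, 0], [0, 0, 0]], [[-0.005, 0.042, 0], [0, 0, 0]], [[-0.006, 0.062, 0], [0, 0, 0]], [[-0.005, 0.083, 0], [0, 0, 0]], [[-0.004, 0.104, 0], [0, 0, 0]], [[-0.001, 0.125, 0], [0, 0, 0]], [[0.003, 0.146, 0], [0, 0, 0]], [[0.008, 0.166, 0], [0, 0, 0]], [[0.013, 0.186, 0], [0, 0, 0]], [[0.021, 0.206, 0], [0, 0, 0]], [[0.029, 0.225, 0], [0, 0, 0]], [[0.038, 0.244, 0], [0, 0, 0]]]
```

Request:
arm_command(steps=[[[-0.015,0.015,0],[0,0,0]],[[-0.029,0.03,0],[0,0,0]],[[-0.042,0.046,0],[0,0,0]],[[-0.055,0.063,0],[0,0,0]],[[-0.066,0.081,0],[0,0,0]],[[-0.076,0.099,0],[0,0,0]],[[-0.086,0.118,0],[0,0,0]],[[-0.094,0.137,0],[0,0,0]],[[-0.102,0.156,0],[0,0,0]],[[-0.108,0.176,0],[0,0,0]],[[-0.113,0.196,0],[0,0,0]],[[-0.117,0.217,0],[0,0,0]]])

```text
clock: 19.02
ee_pos: [0.525, 0.0328, 0.1767]
eef_rot: [0.0, 0.707, 0.707, -0.0]
ft_force: [-2.4, -4.1, 8.9]
width: 0.0213
gripper_force: 40.0
```

Request:
arm_command(steps=[[[-0.003,0.021,0],[0,0,0]],[[-0.005,0.042,0],[0,0,0]],[[-0.006,0.062,0],[0,0,0]],[[-0.005,0.083,0],[0,0,0]],[[-0.004,0.104,0],[0,0,0]],[[-0.001,0.125,0],[0,0,0]],[[0.003,0.146,0],[0,0,0]],[[0.008,0.166,0],[0,0,0]],[[0.013,0.186,0],[0,0,0]],[[0.021,0.206,0],[0,0,0]],[[0.029,0.225,0],[0,0,0]],[[0.038,0.244,0],[0,0,0]]])

```text
clock: 20.02
ee_pos: [0.5622, 0.0377, 0.1767]
eef_rot: [0.002, 0.707, 0.707, -0.0]
ft_force: [3.1, -9.5, 6.3]
width: 0.0211
gripper_force: 40.0
```

Request:
arm_command(steps=[[[0,0,0],[0,0,0]],[[0,0,0],[0,0,0]],[[0,0,-0.15],[0,0,0]],[[0,0,-0.3],[0,0,0]],[[0,0,-0.45],[0,0,0]],[[0.2,-0.05,-0.6],[0,0,0]],[[0.4,-0.07,-0.6],[0,0,0]],[[0.6,-0.08,-0.6],[0,0,0]],[[0.6,-0.08,-0.6],[0,0,0]],[[0.6,-0.08,-0.6],[0,0,0]]], fingers=0.4)

```text
clock: 20.85
ee_pos: [0.549, 0.1302, 0.2655]
eef_rot: [-0.0, 0.706, 0.708, -0.001]
ft_force: [0.5, 1.0, -0.2]
width: 0.0376
gripper_force: 0.0
```

```bash
python3 - <<'E'
from h import *
s=snap('wrist','w4.png');e=sense();print(e['ee_pos'],e['ft_force'])
c=np.array([.5365,.089])
for A in(-58,-62,-66):
  a=np.radians(A);print(A,c+.12*np.array([np.cos(a+np.pi*5/6),np.sin(a+np.pi*5/6)]),proj(s,[[*(c+.12*np.array([np.cos(a+np.pi*5/6),np.sin(a+np.pi*5/6)])),.099],[*(c+.058*np.array([np.cos(a),np.sin(a)])),.198]]).round())
print(proj(s,[[*c,.152]]))
E
```

```text
[0.54922049 0.12918202 0.26546079] [ 0.06045132 -0.04899527 -0.40711615]
-58 [0.53231206 0.2089269 ] [[238. 104.]
 [274. 304.]]
-62 [0.54068794 0.2089269 ] [[246. 104.]
 [270. 306.]]
-66 [0.54904342 0.20834263] [[254. 104.]
 [266. 308.]]
[[240.60494063 231.23160616]]
```

View pics/w4.png

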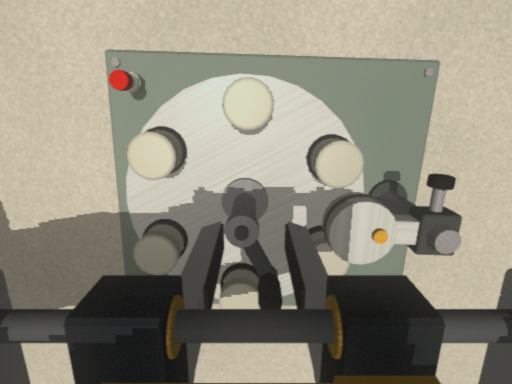

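Wrist view: the suspect lid is at (248,103), where the crank angle predicts it, clear of the detector. Moving over with the fingers shut.

Request:
arm_command(steps=[[[0.2,-0.02,0],[0,0,0]],[[0.4,-0.035,0],[0,0,0]],[[0.53,-0.043,0.1],[0,0,0]],[[0.53,-0.043,0.3],[0,0,0]],[[0.53,-0.043,0.5],[0,0,0]],[[0.53,-0.043,0.7],[0,0,0]],[[0.53,-0.043,0.85],[0,0,0]],[[0.53,-0.043,0.93],[0,0,0]],[[0.53,-0.043,0.95],[0,0,0]],[[0.53,-0.043,0.95],[0,0,0]]], fingers=0, squeeze=10)

```text
clock: 21.73
ee_pos: [0.5434, 0.208, 0.1235]
eef_rot: [-0.0, 0.708, 0.707, -0.0]
ft_force: [0.2, -0.0, 1.2]
width: 0.0007
gripper_force: 0.0
```

Request:
arm_command(steps=[[[0,0,0.02],[0,0,0]],[[0,0,0.045],[0,0,0]],[[0,0,0.065],[0,0,0]],[[0,0,0.085],[0,0,0]],[[0,0,0.095],[0,0,0]],[[0,0,0.1],[0,0,0]],[[0,0,0.107],[0,0,0]],[[0,0,0.107],[0,0,0]]])

```text
clock: 22.4
ee_pos: [0.5435, 0.2087, 0.1077]
eef_rot: [0.0, 0.707, 0.707, 0.0]
ft_force: [-0.1, 0.1, 0.8]
width: 0.0004
gripper_force: 0.0
```

Request:
arm_command(steps=[[[0,0,0.004],[0,0,0]],[[0,0,0.007],[0,0,0]],[[0,0,0.01],[0,0,0]],[[0,0,0.013],[0,0,0]],[[0,0,0.013],[0,0,0]]])

```text
clock: 22.82
ee_pos: [0.5442, 0.2087, 0.107]
eef_rot: [0.001, 0.707, 0.707, 0.001]
ft_force: [0.4, -2.9, 11.2]
width: 0.0003
gripper_force: 5.3
```

Contact at a fingertip height of 99 mm, so this lid stands about 3 mm high. Press on slowly.

Request:
arm_command(steps=[[[0,0,0.002],[0,0,0]],[[0,0,0.004],[0,0,0]],[[0,0,0.006],[0,0,0]],[[0,0,0.008],[0,0,0]],[[0,0,0.01],[0,0,0]],[[0,0,0.012],[0,0,0]],[[0,0,0.012],[0,0,0]]])

```text
clock: 23.4
ee_pos: [0.5442, 0.2087, 0.1052]
eef_rot: [0.001, 0.707, 0.707, 0.001]
ft_force: [-1.1, -1.3, 11.0]
width: 0.0005
gripper_force: 5.6
```

Request:
arm_command(steps=[[[0,0,0.002],[0,0,0]],[[0,0,0.004],[0,0,0]],[[0,0,0.006],[0,0,0]],[[0,0,0.008],[0,0,0]],[[0,0,0.01],[0,0,0]],[[0,0,0.01],[0,0,0]]])

```text
clock: 23.9
ee_pos: [0.5445, 0.2087, 0.1042]
eef_rot: [0.001, 0.707, 0.707, 0.002]
ft_force: [-0.3, -2.6, 14.4]
width: 0.0006
gripper_force: 7.2
```

Request:
arm_command(steps=[[[0,0,0.002],[0,0,0]],[[0,0,0.004],[0,0,0]],[[0,0,0.006],[0,0,0]],[[0,0,0.006],[0,0,0]]])

```text
clock: 24.23
ee_pos: [0.545, 0.2087, 0.1041]
eef_rot: [0.002, 0.707, 0.707, 0.002]
ft_force: [-1.3, -2.9, 20.7]
width: 0.0003
gripper_force: 10.1
```

The lid has stopped firmly at 96 mm with 21 N. Rise and go back to the knob.

Request:
arm_command(steps=[[[0,0,-0.03],[0,0,0]],[[0,0,-0.15],[0,0,0]],[[0,0,-0.35],[0,0,0]],[[0,0,-0.6],[0,0,0]],[[0,0,-0.8],[0,0,0]],[[-0.2,0.02,-1],[0,0,0]],[[-0.4,0.04,-1],[0,0,0]],[[-0.6,0.06,-1],[0,0,0]],[[-0.7,0.07,-1],[0,0,0]],[[-0.7,0.07,-1],[0,0,0]]], fingers=0.6)

```text
clock: 25.07
ee_pos: [0.5539, 0.1011, 0.2514]
eef_rot: [0.0, 0.708, 0.706, -0.0]
ft_force: [0.1, 0.8, 0.9]
width: 0.0561
gripper_force: 0.0
```

```bash
python3 - <<'E'
from h import *
s=snap('wrist','w5.png');e=sense();print(e['ee_pos'],e['ft_force'])
c=np.array([.5365,.089])
for A in(-58,-62,-66):
  a=np.radians(A);print(A,proj(s,[[*(c+.12*np.array([np.cos(a+np.pi*5/6),np.sin(a+np.pi*5/6)])),.096],[*(c+.058*np.array([np.cos(a),np.sin(a)])),.198]]).round())
print(proj(s,[[*c,.152]]))
E
```

```text
[0.55377963 0.10264186 0.25126796] [-0.02662918  0.59818394 -0.37297956]
-58 [[231.  73.]
 [270. 283.]]
-62 [[239.  73.]
 [266. 286.]]
-66 [[248.  73.]
 [261. 288.]]
[[234.12843255 207.63963374]]
```

View pics/w5.png

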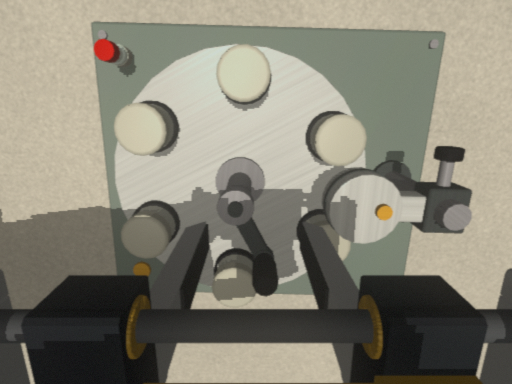

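Wrist view: knob at about (265,284), unchanged; pot with the pressed lid at (243,73). Regrip.

Request:
arm_command(steps=[[[-0.15,0.02,0],[0,0,0]],[[-0.3,0.04,0],[0,0,0]],[[-0.44,0.058,0],[0,0,0]],[[-0.44,0.058,0.15],[0,0,0]],[[-0.44,0.058,0.3],[0,0,0]],[[-0.44,0.058,0.42],[0,0,0]],[[-0.44,0.058,0.51],[0,0,0]],[[-0.44,0.058,0.51],[0,0,0]]])

```text
clock: 25.78
ee_pos: [0.5613, 0.0388, 0.1718]
eef_rot: [-0.002, 0.707, 0.707, -0.002]
ft_force: [0.2, 0.0, 0.1]
width: 0.056
gripper_force: 0.0
```

Request:
arm_command(steps=[[[0,0,0],[0,0,0]],[[0,0,0],[0,0,0]],[[0,0,0],[0,0,0]],[[0,0,0],[0,0,0]],[[0,0,0],[0,0,0]],[[0,0,0],[0,0,0]]], fingers=0.15, squeeze=25)

```text
clock: 26.28
ee_pos: [0.5627, 0.0376, 0.1752]
eef_rot: [0.0, 0.707, 0.707, 0.0]
ft_force: [-3.1, -1.0, 1.2]
width: 0.0212
gripper_force: 25.0
```

```bash
python3 - <<'E'
from t import *
for k in range(3): print(tab(-63.5-29.5*k,-29.5/12,12))
E
```

```text
[[[-0.007, -0.015, 0], [0, 0, 0]], [[-0.014, -0.03, 0], [0, 0, 0]], [[-0.019, -0.046, 0], [0, 0, 0]], [[-0.024, -0.062, 0], [0, 0, 0]], [[-0.029, -0.078, 0], [0, 0, 0]], [[-0.033, -0.094, 0], [0, 0, 0]], [[-0.036, -0.11, 0], [0, 0, 0]], [[-0.038, -0.127, 0], [0, 0, 0]], [[-0.039, -0.143, 0], [0, 0, 0]], [[-0.04, -0.16, 0], [0, 0, 0]], [[-0.041, -0.176, 0], [0, 0, 0]], [[-0.04, -0.193, 0], [0, 0, 0]]]
[[[0.001, -0.017, 0], [0, 0, 0]], [[0.003, -0.033, 0], [0, 0, 0]], [[0.006, -0.049, 0], [0, 0, 0]], [[0.009, -0.066, 0], [0, 0, 0]], [[0.013, -0.082, 0], [0, 0, 0]], [[0.018, -0.098, 0], [0, 0, 0]], [[0.023, -0.113, 0], [0, 0, 0]], [[0.029, -0.129, 0], [0, 0, 0]], [[0.036, -0.144, 0], [0, 0, 0]], [[0.043, -0.159, 0], [0, 0, 0]], [[0.051, -0.173, 0], [0, 0, 0]], [[0.06, -0.188, 0], [0, 0, 0]]]
[[[0.009, -0.014, 0], [0, 0, 0]], [[0.019, -0.027, 0], [0, 0, 0]], [[0.029, -0.04, 0], [0, 0, 0]], [[0.04, -0.053, 0], [0, 0, 0]], [[0.052, -0.065, 0], [0, 0, 0]], [[0.064, -0.076, 0], [0, 0, 0]], [[0.076, -0.087, 0], [0, 0, 0]], [[0.089, -0.098, 0], [0, 0, 0]], [[0.102, -0.108, 0], [0, 0, 0]], [[0.116, -0.117, 0], [0, 0, 0]], [[0.13, -0.126, 0], [0, 0, 0]], [[0.145, -0.134, 0], [0, 0, 0]]]
```

Request:
arm_command(steps=[[[-0.007,-0.015,0],[0,0,0]],[[-0.014,-0.03,0],[0,0,0]],[[-0.019,-0.046,0],[0,0,0]],[[-0.024,-0.062,0],[0,0,0]],[[-0.029,-0.078,0],[0,0,0]],[[-0.033,-0.094,0],[0,0,0]],[[-0.036,-0.11,0],[0,0,0]],[[-0.038,-0.127,0],[0,0,0]],[[-0.039,-0.143,0],[0,0,0]],[[-0.04,-0.16,0],[0,0,0]],[[-0.041,-0.176,0],[0,0,0]],[[-0.04,-0.193,0],[0,0,0]]])

```text
clock: 27.28
ee_pos: [0.5334, 0.0316, 0.1752]
eef_rot: [0.0, 0.707, 0.707, 0.0]
ft_force: [1.1, 1.2, 4.7]
width: 0.0216
gripper_force: 25.0
```

Request:
arm_command(steps=[[[0.001,-0.017,0],[0,0,0]],[[0.003,-0.033,0],[0,0,0]],[[0.006,-0.049,0],[0,0,0]],[[0.009,-0.066,0],[0,0,0]],[[0.013,-0.082,0],[0,0,0]],[[0.018,-0.098,0],[0,0,0]],[[0.023,-0.113,0],[0,0,0]],[[0.029,-0.129,0],[0,0,0]],[[0.036,-0.144,0],[0,0,0]],[[0.043,-0.159,0],[0,0,0]],[[0.051,-0.173,0],[0,0,0]],[[0.06,-0.188,0],[0,0,0]]])

```text
clock: 28.28
ee_pos: [0.5053, 0.0407, 0.1752]
eef_rot: [0.0, 0.707, 0.707, 0.0]
ft_force: [1.7, 0.8, 5.2]
width: 0.0216
gripper_force: 25.0
```

Request:
arm_command(steps=[[[0.009,-0.014,0],[0,0,0]],[[0.019,-0.027,0],[0,0,0]],[[0.029,-0.04,0],[0,0,0]],[[0.04,-0.053,0],[0,0,0]],[[0.052,-0.065,0],[0,0,0]],[[0.064,-0.076,0],[0,0,0]]])

```text
clock: 28.78
ee_pos: [0.4939, 0.0503, 0.1752]
eef_rot: [0.0, 0.707, 0.707, 0.0]
ft_force: [2.2, -0.0, 5.6]
width: 0.0213
gripper_force: 25.0
```

Drag here is now light (1.5 N where it was 19 N). Finish the turn.

Request:
arm_command(steps=[[[0.012,-0.011,0],[0,0,0]],[[0.025,-0.022,0],[0,0,0]],[[0.038,-0.032,0],[0,0,0]],[[0.052,-0.041,0],[0,0,0]],[[0.066,-0.05,0],[0,0,0]],[[0.081,-0.058,0],[0,0,0]],[[0.081,-0.058,0],[0,0,0]]])

```text
clock: 29.37
ee_pos: [0.485, 0.063, 0.1752]
eef_rot: [-0.0, 0.707, 0.707, 0.001]
ft_force: [0.8, 1.7, 6.1]
width: 0.0214
gripper_force: 25.0
```

```bash
python3 - <<'E'
from h import *
e=sense();d=e['ee_pos'][:2]-[.5365,.089];print(e['ee_pos'],e['ft_force'],np.hypot(*d),np.degrees(np.arctan2(d[1],d[0])))
E
```

```text
[0.48504036 0.06301442 0.17516764] [0.75344993 1.72670252 6.14679277] 0.057648458172445724 -153.2075911433873
```

Request:
arm_command(steps=[[[0,0,0],[0,0,0]],[[0,0,0],[0,0,0]],[[0,0,0],[0,0,0]],[[0,0,-0.15],[0,0,0]],[[0,0,-0.3],[0,0,0]],[[0,0,-0.5],[0,0,0]],[[-0.2,0,-0.75],[0,0,0]],[[-0.5,0,-0.9],[0,0,0]],[[-0.75,0.1,-1],[0,0,0]],[[-1,0.2,-1],[0,0,0]],[[-1,0.2,-1],[0,0,0]],[[-1,0.2,-1],[0,0,0]]], fingers=0.45)

```text
clock: 30.37
ee_pos: [0.5154, -0.0902, 0.3241]
eef_rot: [-0.0, 0.708, 0.706, -0.0]
ft_force: [-0.0, 0.7, 0.0]
width: 0.0418
gripper_force: 0.0
```

Request:
arm_command(steps=[[[-0.25,0,0],[0,0,0]],[[-0.5,0,0],[0,0,0]],[[-0.75,0,0],[0,0,0]],[[-1,0,0],[0,0,0]],[[-1,0,0],[0,0,0]],[[-1,0,0],[0,0,0]]])

```text
clock: 30.87
ee_pos: [0.5147, -0.2379, 0.3237]
eef_rot: [-0.001, 0.708, 0.706, -0.0]
ft_force: [0.6, 0.3, -0.8]
width: 0.0422
gripper_force: 0.0
```

```bash
python3 - <<'E'
from h import *
print(sense()['ee_pos'])
s=snap('top');b=snap('side')
cv2.imwrite('pics/end.png',np.hstack([cv2.resize(s['pixels'][110:340,120:330],None,fx=2.2,fy=2.2,interpolation=2),cv2.resize(b['pixels'][120:350,90:370],(320,506))])[:,:,::-1])
g=cv2.GaussianBlur(s['pixels'],(3,3),0)
c=np.array([.5365,.089])
for A in(-148,-150,-152,-154): 
  a=np.radians(A);print(A,proj(s,[[*(c+.058*np.array([np.cos(a),np.sin(a)])),.19]]).round(1))
i=s['pixels'].astype(int).sum(2)
m=np.zeros(i.shape,np.uint8);m[262:290,205:260]=i[262:290,205:260]<90
n,l,st,cc=cv2.connectedComponentsWithStats(m);print(st[1:],cc[1:])
E
```

```text
[ 0.51471444 -0.23785344  0.32368599]
-148 [[236.1 270.6]]
-150 [[235.  271.3]]
-152 [[233.9 271.9]]
-154 [[232.7 272.5]]
[[228 264  13  14 146]
 [211 285  22   5  41]] [[234.21917808 270.6369863 ]
 [222.24390244 286.56097561]]
```

View pics/end.png

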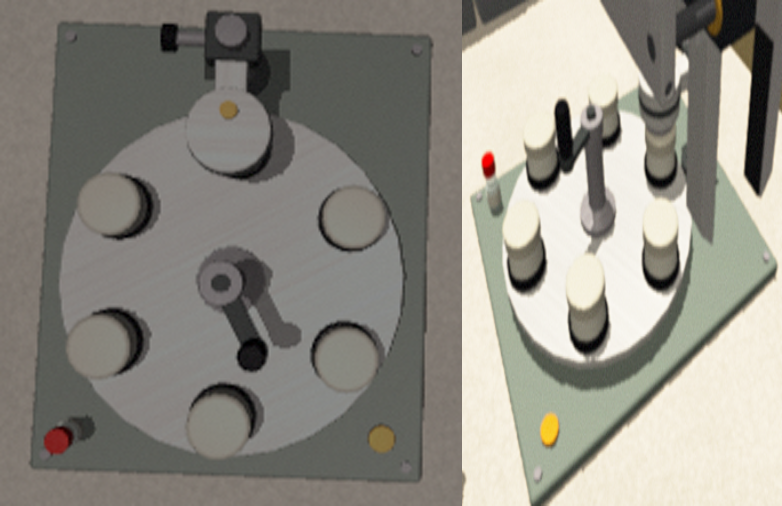

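```bash
python3 - <<'E'
from h import *
s=snap('top')
p=ray(s,216.8,274.3,.19)[:2];q=ray(s,234.2,270.65,.19)[:2];d=q-p;L=np.hypot(*d)
print(p,q,L,np.degrees(2*np.arcsin(L/.116)),'chord dir',np.degrees(np.arctan2(d[1],d[0])),'expected',178.1+15+90-360)
# lids: contours from edges -> opposite pot & pairs, circle detection
g=cv2.cvtColor(s['pixels'],cv2.COLOR_RGB2GRAY)[110:340,120:330];g=cv2.resize(g,None,fx=4,fy=4,interpolation=cv2.INTER_CUBIC)
c=cv2.HoughCircles(g,cv2.HOUGH_GRADIENT,1,100,param1=60,param2=22,minRadius=50,maxRadius=70)
for x,y,r in c[0]:
  w=ray(s,120+x/4,110+y/4,.096)[:2];v=w-[.537,.089];print(np.round(w,4),round(r/4,1),np.hypot(*v).round(4),np.degrees(np.arctan2(v[1],v[0])).round(1))
E
```

```text
[0.48140653 0.08872854] [0.4872903  0.06128506] 0.028067122360012093 28.004258193705514 chord dir -77.89920684547464 expected -76.89999999999998
[ 0.5919 -0.0177] 14.6 0.12 -62.8
[ 0.4758 -0.0111] 15.4 0.1173 -121.4
[0.4822 0.1938] 14.6 0.1183 117.6
[0.4245 0.0883] 15.6 0.1125 -179.6
[0.6    0.1851] 15.7 0.1149 56.8
[0.5362 0.0827] 16.0 0.0064 -97.6
```

```bash
python3 - <<'E'
from h import *
W=np.array([[.5919,-.0177],[.4758,-.0111],[.4822,.1938],[.4245,.0883],[.6,.1851]]);k=np.radians([-60,-120,120,180,60])
M=.12*np.c_[np.cos(k),np.sin(k)]
T,_=cv2.estimateAffinePartial2D(M,W,method=cv2.LMEDS);
a=M-M.mean(0);b=W-W.mean(0);z=np.sum((b[:,0]+1j*b[:,1])*np.conj(a[:,0]+1j*a[:,1]));ang=np.angle(z)
R=np.array([[np.cos(ang),-np.sin(ang)],[np.sin(ang),np.cos(ang)]]);cen=W.mean(0)-R@M.mean(0)
print('pots ang',np.degrees(ang),'cen',cen,'scale',abs(z)/(a**2).sum())
print('pot under det at',cen+R@[.12,0])
s=snap('top');g=cv2.cvtColor(s['pixels'],cv2.COLOR_RGB2GRAY)[110:340,120:330];g=cv2.resize(g,None,fx=4,fy=4,interpolation=cv2.INTER_CUBIC)
c=cv2.HoughCircles(g,cv2.HOUGH_GRADIENT,1,60,param1=60,param2=20,minRadius=70,maxRadius=90)
for x,y,r in c[0][:3]: print('head?',120+x/4,110+y/4,r/4,ray(s,120+x/4,110+y/4,.149))
# plate yaw from screws (end.png coords /2.2)
pt=[ray(s,120+u/2.2,110+v/2.2,.018)[:2] for u,v in((69,36),(417,50),(406,467),(45,454))]
print([np.degrees(np.arctan2(*(q-p)[::-1])).round(2) for p,q in((pt[2],pt[1]),(pt[3],pt[0]))],[np.degrees(np.arctan2(*(q-p)[::-1])).round(2)+90 for p,q in((pt[0],pt[1]),(pt[3],pt[2]))],np.mean(pt,0))
E
```

```text
pots ang -2.1283960366071053 cen [0.53886344 0.08678866] scale 0.9736032016334893
pot under det at [0.65878066 0.08233199]
head? 223.875 169.125 19.05 [0.65609738 0.08346071 0.149     ]
head? 272.625 274.375 19.0 [ 0.47705649 -0.00164716  0.149     ]
[np.float64(-1.72), np.float64(-1.42)] [np.float64(-1.7800000000000011), np.float64(-1.6899999999999977)] [0.56642735 0.08687553]
```

The final picture shows the treated pot under the detector head (about 1 mm off centre by pot fit against head), all pots seated and the vial undisturbed.

```bash
python3 -c "
from workcell import *
print(close_job())"
```

```text
the job is handed in; nothing more can be done
None
```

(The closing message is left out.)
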